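Invert the washed beaker onto its drying peg

TASK

The tall steel beaker has been washed and stands mouth up; turn it upside down and put it over the blue drying peg of the white stand, rim fully down on the deck, and let go of it. The peg is clamped somewhere along its slot, so feel for it and seat the beaker gently, without ramming it against the peg or the stand. The V-shaped rest in the middle is there to lay the beaker in when you need to change your grip; leave the bottles and the jar standing where they are.

Things in the scene. Friction and masses are not known exactly. Their poses are not given: they have to be found in the camera images.
- cup: Straight steel beaker with two thin blue bands, 140 mm high, 56 mm outer diameter, wall 4 mm, bore about 47 mm and 135 mm deep, 0.12 to 0.17 kg. Origin at the centre of its closed bottom, +z along its axis to the open mouth (up at the start, must end down). With the tool at 45 degrees only the last 35 mm at the rim or at the bottom can be gripped, across the diameter.
- cup_mouth (a point): Centre of the beaker's mouth, in the plane of the rim, 140 mm from the bottom along the beaker's +z.
- v_rest: Fixed white rest, 110 x 70 mm, 53 mm high, with a black rubber V groove where the beaker can lie on its side without rolling (use is optional). Origin at the centre of the underside; groove along its y, 40 mm long. A beaker in it has its axis 65 mm above the worktop, over the origin and along y; centred, each end overhangs 50 mm, free to be gripped.
- stand: Fixed white drying stand, deck 120 mm (x) by 240 mm (y), deck top 14 mm above the worktop. Origin at the centre of the underside. At y = -55 mm: black slot with the blue peg, 85 mm high above the deck, a thin stem with a round flat head 39 mm in diameter, upper edge chamfered 3 mm. At y = +68 mm: a fixed white pot, 60 mm wide, 83 mm tall.
- stand_seat (a point): Middle of the slot, on top of the deck, axes as the stand's; the slot runs along y. The peg stands clamped (does not give under 40 N) up to 15 mm from here along +y or -y, 0 in x; where is not reported and must be felt or seen. In the bore the peg's head has about 4 mm play all round; the rim comes down on the deck.
- reagent_bottle: Brown bottle with blue cap (of the brown bottles the one nearest the robot), 62 mm diameter, 135 mm high; loose bystander. Origin at the centre of its underside.
- small_jar: White jar, 56 mm diameter, 85 mm high; loose bystander. Origin at the centre of its underside.
- wash_bottle: White wash bottle with bent spout, 75 mm wide, 171 mm high; loose bystander. Origin at the centre of its underside.
Mind the look-alikes: they are no part of the job. What is shaped like the v_rest but green or pink is not meant.

How it is judged:
At the end, for the whole second after the job is handed in: The beaker stands upside down over the peg: axis within 4 degrees of vertical, centre of its mouth within 12 mm (across the slot) and 24 mm (along it) of the middle of the slot, rim within 4 mm of the deck's height, at rest and released (x of cup_mouth in the frame of stand_seat between -0.012 and 0.012 m and y of cup_mouth in the frame of stand_seat between -0.024 and 0.024 m and z of cup_mouth in the frame of stand_seat between -0.004 and 0.004 m and angle between cup's own z axis and vertical above 3.07 rad and linear speed of cup below 0.02 m/s); the robot touches nothing.
It fails at once if the beaker is pressed or dropped onto the stand or its peg with more than 40 N (contact force between cup and stand above 40 N).
It fails at once if the reagent bottle is knocked over or moved more than 40 mm (distance of reagent_bottle from where it was at the start of the episode above 0.04 m or angle between reagent_bottle's own z axis and vertical above 0.5 rad).
It fails at once if the small jar is knocked over or moved more than 40 mm (distance of small_jar from where it was at the start of the episode above 0.04 m or angle between small_jar's own z axis and vertical above 0.5 rad).
It fails at once if the wash bottle is knocked over or moved more than 40 mm (distance of wash_bottle from where it was at the start of the episode above 0.04 m or angle between wash_bottle's own z axis and vertical above 0.5 rad).
It also fails if it takes over 72 s, if anything falls off the work surface, if the arm or the gripper's body presses on something with over 40 N, if the wrist force passes 120 N, or if a joint passes its speed limit or range.

ROBOT

A 7-joint arm with a two-finger parallel gripper is mounted at the origin on a cart in front of the work surface, level with it; the furniture and walls round the work are solid. World frame = base frame: x ahead of the robot, y to its left, z up, the work surface at z = 0. Lengths are in m, angles in rad, forces in N, time in s.
With the tool pointing down it reaches from about 0.4 to 0.85 m from the base axis. Payload 10.4 kg.
Tool frame: the origin (TCP) lies on the centre line of the jaws, within the pads' length; the fingertips stand 17 mm ahead of it and the grasp point (between the pads) lies 2 mm behind it; z points along the fingers, y is the line along which they close (so a half turn about z gives the same grasp; the last joint's range is limited). The gripper opens to 87 mm and grips with 3 to 60 N. Pads are 19 mm wide; open, the fingers measure 117 mm over their backs; the gripper's body (75 mm by 190 mm) begins 51 mm behind the grasp point.
Start: joints at [1.177, 0.332, -0.065, 1.46, 0.022, 1.35, -0.088], TCP at [0.226, -0.583, 0.24] pointing down, gripper open.
Joint ranges: [-2.6, 2.6], [-0.5, 2.12], [-1.47, 1.34], [0.16, 2.42], [-1.27, 4.41], [0.06, 2.06], [-2.6, 2.6]. Speed limits (rad/s): [2.22, 2.22, 2.79, 2.79, 3.14, 3.14, 3.14].

INTERFACE

Orientations are given as a unit quaternion [x, y, z, w].
In Python, from station import robot gives the robot as it stands.
- The arm moves only by the shell command python3 -m creep 'ROWS' [FORCE]. ROWS is a JSON object of lists of equal length, an entry for each row: "grip": the finger opening in mm, from 0 to 87; "xyz": the shift along the tool's x, y, z in units of 30 mm (1.0 is 30 mm), a list of three; "turn": the turn, a rotation vector about the tool's x, y, z in units of 6 degrees (1.0 is 6 degrees), a list of three. A call has 1 to 5 rows; each row is the pose to reach, as a shift and turn from the pose commanded when the call began, along the tool's axes at that moment; what a row does not reach only later rows make up. A row lasts 1/12 s, in which the tool goes at most 41.7 mm and 7.16 degrees, less where a joint would pass 70% of its speed; a pose out of reach is approached as far as the arm can. A call with a gripper value outside its range is refused whole. The fingers move at their own pace and stop on an object; FORCE is the grip in N (left out, the last holds). Time passes only in rows, so rows that repeat a pose let the fingers close. It gives the time, the measured TCP pose, the force, the opening and the grip force at its end, in the units of the state.
- robot.state(): the state, without advancing time (a new reading comes with each control period).
- robot.camera(name): name is "side" or "top"; returns (picture, depth): 384x512x3 uint8, blue, green, red; 384x512 float32, m along the optical axis (not along the pixel's ray), 0 where there is no reading.
- robot.calibration(name): a dict with "K" (3x3 intrinsics, pixels), "origin" and "orientation" of the camera in the world. Camera axes: x right, y up, looking along -z (the intrinsics and any distortion apply to the point x, -y, -z); pixel columns grow to the right and rows downward; lengths in m; the calibration is good to about 2 mm. A picture is of the moment at which its call begins. calibration takes no time and is no camera call.
- robot.sign_off(): hands the job in; it is judged then, once.
The state is a dict: "time_s": time; "joint_pos": joint angles; "joint_velocities": joint speeds; "joint_efforts": joint torques, N m; "tcp_pos": TCP position; "orientation": TCP orientation; "force": force on the tool from outside, world axes, zero at the start; "moment": the same for the moment, N m; "grip_width": finger opening in m; "grasp_force": force on a finger pad.
Only numpy, scipy, OpenCV 4.12 (cv2) and the standard library are available. Lean on these libraries where they do the work, as an engineer would, in place of code of your own. Each camera call takes 0.05 s, during which the arm holds its last target. There are 200 camera calls.

## Working session

There is one attempt and no reset: what is moved stays moved. The work goes in short steps, Python scripts to look and compute and a shell command to move; the robot and the scene stay as the last step left them, time stands still between calls to the robot, and variables do not carry over. Pictures are saved under pics/ and viewed, at most 13 in all, crops included, and the job is handed in when it is done.

```bash
ls; mkdir -p pics; cat > h.py <<'E'
import numpy as np, cv2
from scipy.spatial.transform import Rotation as R
from station import robot
def pts(name,d):
    c=robot.calibration(name);K=np.array(c["K"]);h,w=d.shape
    u,v=np.meshgrid(np.arange(w),np.arange(h))
    P=np.stack([(u-K[0,2])/K[0,0]*d,-(v-K[1,2])/K[1,1]*d,-d],-1)
    return P@R.from_quat(c["orientation"]).as_matrix().T+np.array(c["origin"])
E
python3 - <<'E'
from h import *
for n in("side","top"):
    p,d=robot.camera(n);cv2.imwrite(f"pics/{n}0.png",p);np.save(f"pics/{n}0.npy",pts(n,d));np.save(f"pics/{n}d.npy",d)
    print(robot.calibration(n))
print(robot.state())
E
```

```text
pics
{'K': array([[369.14914581,   0.        , 256.31783182],
       [  0.        , 369.14914581, 196.48569134],
       [  0.        ,   0.        ,   1.        ]]), 'origin': array([0.01571768, 1.02678452, 0.5860839 ]), 'orientation': array([-0.13409025,  0.54197447,  0.80524022, -0.1996789 ])}
{'K': array([[492.65216674,   0.        , 258.9756336 ],
       [  0.        , 492.65216674, 190.53734924],
       [  0.        ,   0.        ,   1.        ]]), 'origin': array([0.17801917, 0.01193507, 1.87456061]), 'orientation': array([-0.06703502,  0.07627772,  0.73007573, -0.67577914])}
{'time_s': 0.1, 'joint_pos': array([ 1.17738093,  0.33278707, -0.06470982,  1.46082583,  0.02160793,
        1.34989422, -0.08851921]), 'joint_velocities': array([ 0.00016631, -0.00059791,  0.00038831, -0.00124116, -0.00049058,
        0.00077644, -0.00158693]), 'joint_efforts': array([ 2.79471358e-03, -6.24548864e+01,  2.56970833e-02, -3.90718675e+01,
       -6.14558347e-02,  3.65431141e-02,  3.33298760e-05]), 'tcp_pos': array([ 0.22637406, -0.58223095,  0.23886204]), 'orientation': array([ 9.82860035e-01,  1.84352324e-01, -1.41055875e-04, -5.92795137e-04]), 'force': array([ 0.62321961,  0.18140149, -0.30811238]), 'moment': array([ 0.01730678,  0.01465997, -0.00726554]), 'grasp_force': 0.0, 'grip_width': 0.08697118169979003}
```

View pics/side0.png

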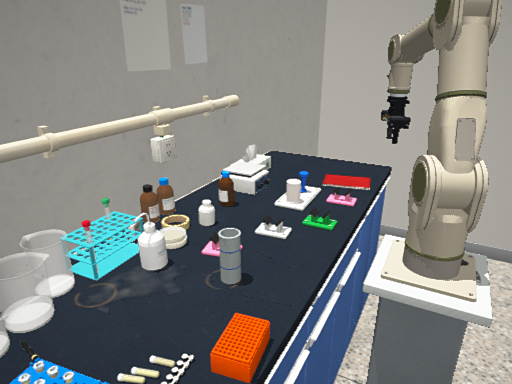

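View pics/top0.png

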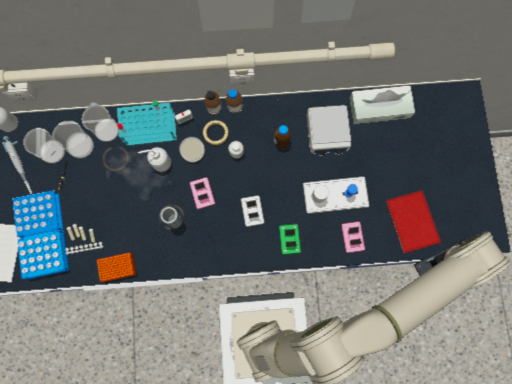

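The side view shows the beaker at (230,255), the white V-rest at (273,229), and the stand with pot at (293,190) and peg at (303,182). In the top view the same things are: beaker (172,216), white rest (252,210), stand (335,195) with peg (351,190), reagent bottle (283,136), jar (236,149), wash bottle (160,159).

Possible mix-ups:
- **Rests:** white (252,210), green (290,239), pink (202,193) and (353,237). I choose white.
- **Beaker:** the only steel one with blue bands is at (172,216). The glass beakers at (45,145), (75,140) and (100,122), the pot at (321,193) and the jar are not it.

```bash
python3 - <<'E'
from h import *
p=cv2.imread("pics/top0.png");P=np.load("pics/top0.npy")
c=p[150:260,150:380];cv2.imwrite("pics/crop1.png",cv2.resize(c,None,fx=3.45,fy=3.45,interpolation=cv2.INTER_CUBIC))
S=np.load("pics/side0.npy")
# clusters by height from both clouds
for n,Q in(("top",P),("side",S)):
    for nm,(u,v) in dict(top=dict(cup=(172,216),rest=(252,210),peg=(351,190),pot=(321,193),reag=(283,136),jar=(236,149),wash=(160,159),stand=(335,195)),side=dict(cup=(230,255),rest=(273,229),peg=(303,176),pot=(293,190),reag=(226,190),jar=(206,213),wash=(152,250))) [n].items():
        print(n,nm,Q[v,u].round(3))
E
```

```text
top cup [ 0.489  0.313 -0.003]
top rest [0.484 0.005 0.025]
top peg [ 0.518 -0.363  0.102]
top pot [ 0.516 -0.253  0.099]
top reag [ 0.742 -0.132  0.108]
top jar [0.714 0.048 0.076]
top wash [0.689 0.332 0.102]
top stand [ 0.52  -0.319  0.011]
side cup [0.459 0.332 0.09 ]
side rest [0.482 0.024 0.02 ]
side peg [ 0.523 -0.352  0.086]
side pot [ 0.514 -0.223  0.069]
side reag [ 0.747 -0.105  0.068]
side jar [0.715 0.076 0.049]
side wash [0.683 0.378 0.067]
```

View pics/crop1.png

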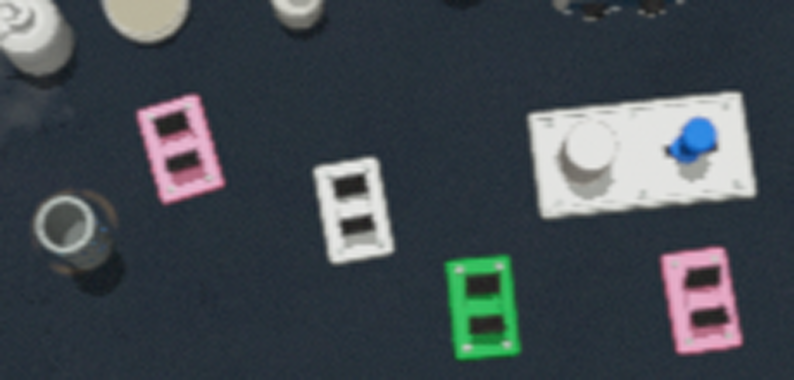

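The crop shows the beaker mouth at (67,223), the white rest at (354,211) with two black groove pads, and the stand with the pot at (590,148) and the blue peg at (697,137). These confirm the choices; next I measure poses.

```bash
cat >> h.py <<'E'
from scipy.optimize import least_squares
def circ(Q,r):
    f=least_squares(lambda a:np.hypot(Q[:,0]-a[0],Q[:,1]-a[1])-r,Q[:,:2].mean(0),loss="soft_l1",f_scale=.002)
    return f.x.round(4),np.abs(f.fun).mean().round(4)
E
python3 - <<'E'
from h import *
T=np.load("pics/top0.npy");S=np.load("pics/side0.npy")
it=cv2.imread("pics/top0.png").astype(int);is_=cv2.imread("pics/side0.png").astype(int)
def sel(P,c,r,lo,hi): return (np.hypot(P[...,0]-c[0],P[...,1]-c[1])<r)&(P[...,2]>lo)&(P[...,2]<hi)
# cup
q=S[sel(S,(.48,.32),.06,.02,.13)];print("cup side",circ(q,.028),len(q))
q=T[sel(T,(.48,.32),.06,.125,.16)];print("cup rim top",q[:,:2].mean(0),(q.max(0)+q.min(0))/2,q[:,2].max(),len(q),circ(q,.026))
# peg
for n,P,I in(("top",T,it),("side",S,is_)):
    blue=(I[...,0]>I[...,2]+60)
    q=P[sel(P,(.52,-.36),.06,.085,.115)&blue];print(n,"peg",len(q),(q.max(0)+q.min(0))/2,q.mean(0),np.median(q[:,2]))
    if n=="side":print(circ(q[q[:,2]<.097],.0195))
q=T[sel(T,(.516,-.253),.045,.08,.115)];print("pot top",q.mean(0),len(q))
q=S[sel(S,(.516,-.253),.05,.03,.09)];print("pot side",circ(q,.03))
# stand & rest by white pixels near height
def rect(c,r,lo,hi):
    for n,P,I in(("top",T,it),("side",S,is_)):
        m=sel(P,c,r,lo,hi)
        q=P[m];b=cv2.minAreaRect((q[:,:2]*1000).astype(np.float32));print(n,"rect",b,np.median(q[:,2]),len(q))
rect((.52,-.31),.15,.006,.022)
rect((.485,.005),.08,.006,.06)
for nm,c in dict(reag=(.745,-.13),jar=(.714,.05),wash=(.689,.34)).items():
    q=S[sel(S,c,.06,.01,.06)];print(nm,circ(q,dict(reag=.031,jar=.028,wash=.037)[nm]))
E
```

```text
cup side (array([0.4749, 0.3068]), np.float64(0.0012)) 835
cup rim top [0.47235644 0.30556434] [0.47275811 0.30527915 0.13924881] 0.15261830247854657 85 (array([0.4715, 0.3044]), np.float64(0.0017))
top peg 83 [ 0.52398679 -0.36718069  0.09880692] [ 0.52330932 -0.36760417  0.09806226] 0.09816428650231401
side peg 49 [ 0.52569146 -0.36187993  0.09367838] [ 0.52430118 -0.35899976  0.09457404] 0.09516626036310005
(array([ 0.5278, -0.3691]), np.float64(0.0018))
pot top [ 0.51993732 -0.24995589  0.09593946] 186
pot side (array([ 0.5255, -0.2522]), np.float64(0.0018))
top rect ((517.9693603515625, -312.22711181640625), (293.7413330078125, 289.1730041503906), 2.5417051315307617) 0.012847813860014545 1733
side rect ((484.9501647949219, -297.944091796875), (250.50128173828125, 191.90444946289062), 69.10575103759766) 0.013985994210079067 527
top rect ((486.19110107421875, 6.4256744384765625), (146.09262084960938, 153.0763702392578), 37.508575439453125) 0.013641522626910318 536
side rect ((485.9435729980469, 14.296562194824219), (109.08235931396484, 69.37064361572266), 8.40799617767334) 0.01424985809350704 436
reag (array([ 0.7597, -0.1278]), np.float64(0.0018))
jar (array([0.73 , 0.053]), np.float64(0.0017))
wash (array([0.7086, 0.3492]), np.float64(0.0011))
```

```bash
cat >> h.py <<'E'
def ray(name,uv,z):
    c=robot.calibration(name);K=np.array(c["K"]);uv=np.atleast_2d(uv).astype(float)
    d=np.c_[(uv[:,0]-K[0,2])/K[0,0],-(uv[:,1]-K[1,2])/K[1,1],-np.ones(len(uv))]@R.from_quat(c["orientation"]).as_matrix().T
    o=np.array(c["origin"]);return o+d*((z-o[2])/d[:,2])[:,None]
E
python3 - <<'E'
from h import *
I=cv2.imread("pics/top0.png");T=np.load("pics/top0.npy")
g=I.min(2);m=((g>110)).astype(np.uint8)
n,l,st,ce=cv2.connectedComponentsWithStats(m)
for nm,(u,v),zs in(("stand",(312,206),(.014,)),("rest",(252,210),(.0,.014))):
    ids=np.unique(l[v-9:v+9,u-5:u+20]);ids=[i for i in ids if i and st[i,4]>60]
    for i in ids:
        c=max(cv2.findContours((l==i).astype(np.uint8),0,1)[0],key=cv2.contourArea)[:,0]
        for z in zs: print(nm,st[i],z,cv2.minAreaRect((ray("top",c,z)[:,:2]*1000).astype(np.float32)))
# rest height profile
Q=T[200:222,244:262];print((Q[::3,::3,2]*1000).round().astype(int))
h=I.astype(int);b=((h[...,0]>h[...,2]+60)&(np.hypot(T[...,0]-.52,T[...,1]+.365)<.05)).astype(np.uint8)
b[:, :345]=0
c=max(cv2.findContours(b,0,1)[0],key=cv2.contourArea)[:,0];print("peg",c.min(0),c.max(0));e=ray("top",c,.098);print(cv2.minEnclosingCircle((e[:,:2]*1000).astype(np.float32)))
print(ray("top",[[150+697/3.45,150+135/3.45],[150+67/3.45,150+223/3.45]],.098).round(4), ray("top",[[150+67/3.45,150+222/3.45]],.14).round(4))
E
```

```text
stand [ 303  177   66   36 1788] 0.014 ((522.9757690429688, -320.6021423339844), (120.29142761230469, 242.8624725341797), 1.6896922588348389)
rest [241 195  23  31 450] 0.0 ((486.9374694824219, 5.055732727050781), (112.16227722167969, 72.9974136352539), 5.666855335235596)
rest [241 195  23  31 450] 0.014 ((484.6303405761719, 5.107105255126953), (111.3245849609375, 72.45222473144531), 5.6668596267700195)
[[  17    9   16   50   17 1875]
 [   4   46   42   43    3   12]
 [  12   39   35   11   16   18]
 [  23   19   21   20   15    7]
 [  12   12   16   34   38   13]
 [  15   17   43   48   48   11]
 [   8   17   22   15   13   14]
 [   0    7   13    9   10   24]]
peg [345 184] [357 196]
((519.4466552734375, -360.45147705078125), 27.14065170288086)
[[ 0.5216 -0.3683  0.098 ]
 [ 0.4782  0.3064  0.098 ]] [[0.4722 0.2994 0.14  ]]
```

```bash
cat >> h.py <<'E'
def ori(yaw,tilt):
    p,t=np.radians([yaw,tilt]);n=np.array([-np.sin(p),np.cos(p),0]);y=np.array([np.cos(p),np.sin(p),0])
    z=np.sin(t)*n-np.cos(t)*np.array([0,0,1]);return np.c_[np.cross(y,z),y,z]
def need(gp,Rt,cur=None):
    "shift/turn in move units to bring the grasp point to gp with tool axes Rt"
    if cur is None: s=robot.state();cur=(s["tcp_pos"],R.from_quat(s["orientation"]).as_matrix())
    tcp=np.array(gp)+.002*Rt[:,2]
    d=(cur[0]-tcp)*-1
    print("xyz",(cur[1].T@d/.03).round(2),"turn",(np.degrees(R.from_matrix(cur[1].T@Rt).as_rotvec())/6).round(2),"mm",int(np.linalg.norm(d)*1000))
    return tcp,Rt
E
python3 - <<'E'
from h import *
c=need((.44,-.3,.3),ori(-35,0))
c=need((.45,-.05,.3),ori(0,0),c)
c=need((.473,.18,.3),ori(0,45),c)
c=need((.473,.304-.06,.124+.06),ori(0,45),c)
c=need((.473,.304,.124),ori(0,45),c)
E
```

```text
xyz [10.05 -6.19 -1.96] turn [-0.01 -0.   -5.63] mm 358
xyz [ 7.02 -4.51  0.  ] turn [ 0.    0.   -5.83] mm 250
xyz [ 7.71  0.77 -0.02] turn [0.  7.5 0. ] mm 232
xyz [-1.23  0.    4.24] turn [0. 0. 0.] mm 132
xyz [0.   0.   2.83] turn [0. 0. 0.] mm 84
```

```bash
python3 -m creep '{"grip":[87,87,87,87,87],"xyz":[[1,-0.6,-0.4],[2,-1.2,-0.8],[3,-1.9,-1.2],[4,-2.5,-1.6],[5,-3.1,-2]],"turn":[[0,0,0],[0,0,0],[0,0,0],[0,0,0],[0,0,0]]}' 50
python3 -m creep '{"grip":[87,87,87,87,87],"xyz":[[1,-0.6,0],[2,-1.2,0],[3,-1.9,0],[4,-2.5,0],[5,-3.1,0]],"turn":[[0,0,-1.1],[0,0,-2.2],[0,0,-3.3],[0,0,-4.5],[0,0,-5.6]]}'
python3 - <<'E'
from h import *
print(robot.state()["joint_pos"].round(2))
c=need((.45,-.1,.3),ori(0,0))
c=need((.473,.18,.3),ori(0,45),c)
E
```

```text
time_s: 0.52
tcp_pos: [0.3332, -0.4398, 0.2999]
orientation: [0.983, 0.184, -0.0, -0.0]
force: [0.8, -0.2, 0.6]
grip_width: 0.0869
grasp_force: 0.0
time_s: 0.93
tcp_pos: [0.4393, -0.2988, 0.2995]
orientation: [0.886, 0.463, -0.0, -0.0]
force: [0.7, -1.0, -0.6]
grip_width: 0.087
grasp_force: 0.0
[ 0.83  0.12 -0.35  1.6   0.04  1.43 -0.13]
xyz [ 5.64 -3.49  0.05] turn [-0.   0.  -5.8] mm 199
xyz [ 9.38  0.77 -0.02] turn [0.  7.5 0. ] mm 282
```

```bash
python3 -m creep '{"grip":[87,87,87,87,87],"xyz":[[1.1,-0.7,0],[2.2,-1.4,0],[3.4,-2.1,0],[4.5,-2.8,0],[5.6,-3.5,0]],"turn":[[0,0,-1.1],[0,0,-2.3],[0,0,-3.5],[0,0,-4.6],[0,0,-5.8]]}'
python3 -m creep '{"grip":[87,87,87,87,87],"xyz":[[1,0,0],[2,0,0],[3,0,0],[4,0,0],[5,0,0]],"turn":[[0,0,0],[0,0.5,0],[0,1.5,0],[0,2.5,0],[0,3.5,0]]}'
python3 - <<'E'
from h import *
print(robot.state()["joint_pos"].round(2))
c=need((.473,.18,.25),ori(0,45))
c=need((.473,.304-.06,.124+.06),ori(0,45),c)
E
```

```text
time_s: 1.35
tcp_pos: [0.4491, -0.1006, 0.2993]
orientation: [0.707, 0.707, -0.0, -0.0]
force: [0.8, 0.4, 0.1]
grip_width: 0.0871
grasp_force: 0.0
time_s: 1.77
tcp_pos: [0.4508, 0.049, 0.3002]
orientation: [0.697, 0.693, 0.131, -0.13]
force: [0.1, -0.6, -1.1]
grip_width: 0.0867
grasp_force: 0.0
[ 0.64 -0.04 -0.56  1.8  -0.4   1.42  0.15]
xyz [3.5  0.71 3.21] turn [ 0.04  3.96 -0.05] mm 143
xyz [-0.05  0.    3.06] turn [0. 0. 0.] mm 91
```

```bash
python3 -m creep '{"grip":[87,87,87,87,87],"xyz":[[0.9,0.2,0.5],[1.8,0.4,1.2],[2.6,0.6,2],[3.5,0.7,2.8],[3.5,0.7,3.2]],"turn":[[0,1,0],[0,2,0],[0,3,0],[0,4,0],[0,4,0]]}'
python3 - <<'E'
from h import *
print(robot.state()["joint_pos"].round(2))
p,d=robot.camera("side");q=pts("side",d)
m=(np.hypot(q[...,0]-.475,q[...,1]-.306)<.06)&(q[...,2]>.02)&(q[...,2]<.1);print(circ(q[m],.028))
c=need((.473,.304-.05,.124+.05),ori(0,45))
c=need((.473,.304,.124),ori(0,45),c)
cv2.imwrite("pics/a.png",p[150:330,130:370])
E
```

```text
time_s: 2.18
tcp_pos: [0.471, 0.1823, 0.245]
orientation: [0.655, 0.65, 0.272, -0.274]
force: [-0.7, -0.7, -1.4]
grip_width: 0.087
grasp_force: 0.0
[ 0.6   0.13 -0.61  1.94 -0.78  1.22  0.31]
(array([0.475 , 0.3066]), np.float64(0.0009))
xyz [0.06 0.1  3.41] turn [-0.01 -0.03 -0.08] mm 102
xyz [0.   0.   2.36] turn [0. 0. 0.] mm 70
```

```bash
python3 -m creep '{"grip":[87,87,87,87,87],"xyz":[[0,0.1,0.9],[0,0.1,1.8],[0,0.1,2.6],[0,0.1,3.2],[0,0.1,3.4]],"turn":[[0,0,0],[0,0,0],[0,0,0],[0,0,0],[0,0,0]]}'
python3 - <<'E'
from h import *
p,d=robot.camera("side")
c=need((.473,.305,.124),ori(0,45))
cv2.imwrite("pics/a2.png",cv2.resize(p[150:330,130:370],None,fx=3,fy=3,interpolation=2))
E
```

```text
time_s: 2.65
tcp_pos: [0.4748, 0.2531, 0.1743]
orientation: [0.655, 0.652, 0.271, -0.27]
force: [-0.6, -0.0, 0.8]
grip_width: 0.0871
grasp_force: 0.0
xyz [ 0.04 -0.07  2.48] turn [ 0.02  0.   -0.04] mm 74
```

View pics/a2.png

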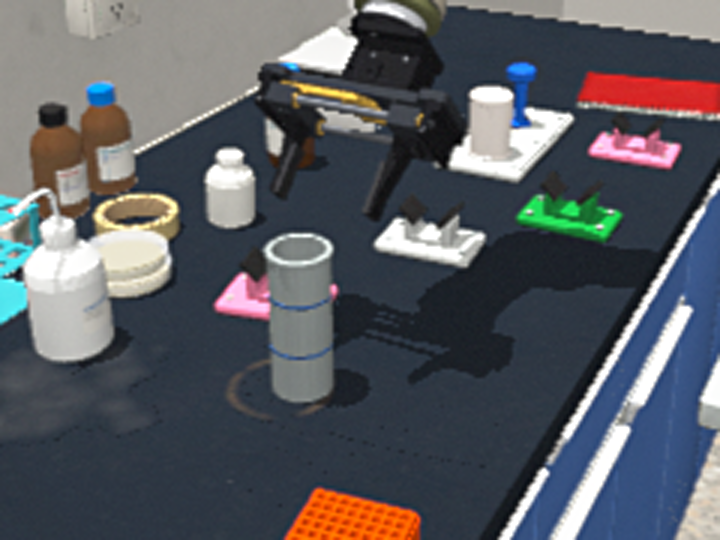

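The open fingers, tips at (285,190) and (372,210), are lined up to straddle the beaker rim at (300,245). I go in and close.

```bash
python3 -m creep '{"grip":[87,87,87,87,87],"xyz":[[0,0,0.7],[0,0,1.4],[0,0,2],[0,0,2.4],[0,0,2.5]],"turn":[[0,0,0],[0,0,0],[0,0,0],[0,0,0],[0,0,0]]}'
python3 -m creep '{"grip":[60,50,45,40,40],"xyz":[[0,0,0],[0,0,0],[0,0,0],[0,0,0],[0,0,0]],"turn":[[0,0,0],[0,0,0],[0,0,0],[0,0,0],[0,0,0]]}' 50
python3 -m creep '{"grip":[40,40,40,40,40],"xyz":[[0,0,0],[0,0,0],[0,0,0],[0,0,0],[0,0,0]],"turn":[[0,0,0],[0,0,0],[0,0,0],[0,0,0],[0,0,0]]}' 50
```

```text
time_s: 3.12
tcp_pos: [0.4763, 0.305, 0.1222]
orientation: [0.655, 0.651, 0.271, -0.27]
force: [0.1, 0.4, -0.1]
grip_width: 0.0873
grasp_force: 0.0
time_s: 3.53
tcp_pos: [0.477, 0.3042, 0.1228]
orientation: [0.656, 0.651, 0.272, -0.269]
force: [0.3, -0.4, -1.0]
grip_width: 0.0618
grasp_force: 0.1
time_s: 3.95
tcp_pos: [0.4766, 0.3048, 0.1226]
orientation: [0.655, 0.651, 0.272, -0.27]
force: [0.4, -1.6, 3.4]
grip_width: 0.0553
grasp_force: 49.8
```

```bash
python3 -m creep '{"grip":[40,40,40,40,40],"xyz":[[0.3,0,-0.3],[0.8,0,-0.8],[1.4,0,-1.4],[2,0,-2],[2.6,0,-2.6]],"turn":[[0,0,0],[0,0,0],[0,0,0],[0,0,0],[0,0,0]]}'
python3 -m creep '{"grip":[40,40,40,40,40],"xyz":[[-0.4,0,-0.4],[-1,0,-1],[-1.6,0,-1.6],[-2.2,0,-2.2],[-2.8,0,-2.8]],"turn":[[0,-1,0],[0,-2,0],[0,-3,0],[0,-4,0],[0,-5,0]]}'
python3 - <<'E'
from h import *
print(robot.state()["joint_pos"].round(2))
c=need((.4796,.0587,.14),ori(5.7,-45))
E
```

```text
time_s: 4.37
tcp_pos: [0.4757, 0.3047, 0.2341]
orientation: [0.656, 0.651, 0.271, -0.27]
force: [0.1, -0.4, -1.4]
grip_width: 0.0558
grasp_force: 49.8
time_s: 4.78
tcp_pos: [0.4757, 0.1843, 0.234]
orientation: [0.704, 0.698, 0.091, -0.089]
force: [-0.5, 0.2, -2.4]
grip_width: 0.0551
grasp_force: 49.8
[ 0.33  0.08 -0.65  1.81 -0.21  1.19 -0.26]
xyz [-4.9   0.17  2.01] turn [-0.27 -9.93 -1.05] mm 158
```

```bash
python3 -m creep '{"grip":[40,40,40,40,40],"xyz":[[-0.5,0,0],[-1,0,0],[-1.5,0,0],[-2,0.1,0],[-2.5,0.1,0]],"turn":[[0,-1,-0.1],[0,-2,-0.2],[-0.1,-3,-0.3],[-0.1,-4,-0.4],[-0.1,-5,-0.5]]}'
python3 - <<'E'
from h import *
print(robot.state()["joint_pos"].round(2))
c=need((.4796,.0587,.17),ori(5.7,-45))
E
```

```text
time_s: 5.2
tcp_pos: [0.4787, 0.1128, 0.2148]
orientation: [0.686, 0.715, -0.087, 0.101]
force: [-1.1, 0.2, -1.8]
grip_width: 0.0557
grasp_force: 49.9
[ 0.14  0.17 -0.69  1.78  0.35  1.37 -0.6 ]
xyz [-1.38 -0.07  1.97] turn [-0.15 -4.94 -0.53] mm 72
```

```bash
python3 -m creep '{"grip":[40,40,40,40,40],"xyz":[[-0.3,0,0.4],[-0.6,0,0.8],[-0.9,0,1.2],[-1.2,-0.1,1.6],[-1.4,-0.1,2]],"turn":[[0,-1,-0.1],[-0.1,-2,-0.2],[-0.1,-3,-0.3],[-0.1,-4,-0.4],[-0.1,-4.9,-0.5]]}'
python3 -m creep '{"grip":[40,40],"xyz":[[0,0,0],[0,0,0]],"turn":[[0,0,0],[0,0,0]]}'
python3 - <<'E'
from h import *
print(robot.state()["joint_pos"].round(2))
c=need((.4796,.0587,.10),ori(5.7,-45))
c=need((.4796,.0587,.067),ori(5.7,-45),c)
for n in("side","top"):
    p,d=robot.camera(n);cv2.imwrite(f"pics/b{n}.png",p);q=pts(n,d);np.save(f"pics/b{n}.npy",q)
a=cv2.imread("pics/bside.png")[140:300,180:380];b=cv2.imread("pics/btop.png")[150:270,180:330]
a=cv2.resize(a,(500,400),interpolation=2);b=cv2.resize(b,(300,240),interpolation=2);o=np.zeros((400,800,3),np.uint8);o[:,:500]=a;o[:240,500:]=b;cv2.imwrite("pics/b.png",o)
E
```

```text
time_s: 5.62
tcp_pos: [0.4781, 0.0572, 0.1671]
orientation: [0.622, 0.685, -0.257, 0.281]
force: [0.2, -0.2, -2.3]
grip_width: 0.0556
grasp_force: 49.9
time_s: 5.78
tcp_pos: [0.4775, 0.0581, 0.1656]
orientation: [0.622, 0.686, -0.257, 0.277]
force: [0.3, -0.7, -2.0]
grip_width: 0.0555
grasp_force: 49.9
[-0.1   0.39 -0.64  1.84  0.8   1.6  -0.91]
xyz [1.54 0.09 1.62] turn [-0.08 -0.11  0.03] mm 67
xyz [0.78 0.   0.78] turn [0. 0. 0.] mm 33
```

View pics/b.png

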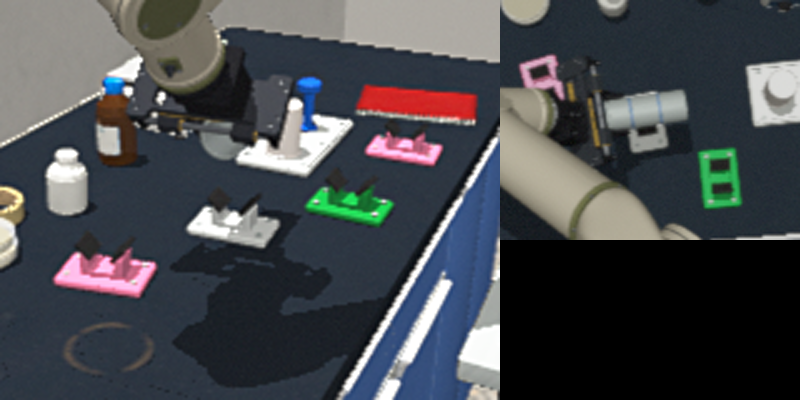

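The beaker is held horizontally. In the top inset it runs from (610,112) to (686,104) with its mouth at the gripper, above the white rest. I check its axis before lowering.

```bash
cat >> h.py <<'E'
def cyl(q,p0,a0,r=.028):
    "fit cylinder radius r: returns point on axis, axis, resid"
    p0=np.array(p0,float);a0=np.array(a0,float)/np.linalg.norm(a0);u=np.linalg.svd(a0[None])[2][1:]
    def f(t):
        a=a0+t[2]*u[0]+t[3]*u[1];a/=np.linalg.norm(a);p=p0+t[0]*u[0]+t[1]*u[1];return p,a
    def g(t): p,a=f(t);return np.linalg.norm(np.cross(q-p,a),axis=1)-r
    s=least_squares(g,np.zeros(4),loss="soft_l1",f_scale=.002);p,a=f(s.x);h=(q-p)@a
    return p.round(4),a.round(3),np.percentile(h,[1,99]).round(3),np.abs(s.fun).mean().round(4)
E
python3 - <<'E'
from h import *
n=ori(5.7,0)[:,0];print(n)
for k in("top","side"):
    q=np.load(f"pics/b{k}.npy").reshape(-1,3);d=q-np.array([.485,.005,.165]);h=d@n
    w=q[(h<.03)&(h>-.12)&(np.abs(np.linalg.norm(np.cross(d,n),axis=1)-.028)<.014)]
    print(k,len(w),cyl(w,(.485,.005,.165),n))
E
```

```text
[-0.09931975  0.99505557  0.        ]
top 455 (array([0.4797, 0.0045, 0.1622]), array([-0.091,  0.996,  0.011]), array([-0.069,  0.029]), np.float64(0.0025))
side 30 (array([0.4781, 0.0043, 0.1635]), array([-0.051,  0.997,  0.051]), array([-0.013,  0.029]), np.float64(0.0007))
```

```bash
python3 -m creep '{"grip":[40,40,40,40,40],"xyz":[[0.3,0.2,0.3],[0.8,0.2,0.8],[1.3,0.2,1.3],[1.7,0.2,1.7],[2,0.2,2]],"turn":[[0,-0.1,0],[0,-0.1,0],[0,-0.1,0],[0,-0.1,0],[0,-0.1,0]]}'
python3 -m creep '{"grip":[40,40,40],"xyz":[[0.1,0,0.1],[0.1,0,0.1],[0.1,0,0.1]],"turn":[[0,0,0],[0,0,0],[0,0,0]]}'
python3 - <<'E'
from h import *
for k in("top","side"):
    p,d=robot.camera(k);q=pts(k,d).reshape(-1,3);n=ori(5.7,0)[:,0];d=q-np.array([.485,.005,.07]);h=d@n
    cv2.imwrite(f"pics/c{k}.png",p)
    w=q[(h<.03)&(h>-.12)&(np.abs(np.linalg.norm(np.cross(d,n),axis=1)-.028)<.014)&(q[:,2]>.05)]
    print(k,len(w),cyl(w,(.485,.005,.07),n))
a=cv2.imread("pics/cside.png")[160:280,220:370];b=cv2.imread("pics/ctop.png")[170:250,210:310]
cv2.imwrite("pics/c.png",np.hstack([cv2.resize(a,(500,400),interpolation=2),cv2.resize(b,(300,400),interpolation=2)]))
E
```

```text
time_s: 6.3
tcp_pos: [0.4841, 0.0583, 0.0815]
orientation: [0.622, 0.684, -0.259, 0.281]
force: [-1.3, -0.1, -2.0]
grip_width: 0.0557
grasp_force: 49.9
time_s: 6.55
tcp_pos: [0.484, 0.0588, 0.0782]
orientation: [0.621, 0.684, -0.259, 0.282]
force: [0.0, 0.1, -0.6]
grip_width: 0.0556
grasp_force: 49.8
top 426 (array([0.4854, 0.005 , 0.0738]), array([-0.092,  0.996, -0.003]), array([-0.069,  0.029]), np.float64(0.0029))
side 23 (array([0.4873, 0.0052, 0.079 ]), array([-0.084,  0.993,  0.078]), array([-0.065,  0.026]), np.float64(0.0006))
```

View pics/c.png

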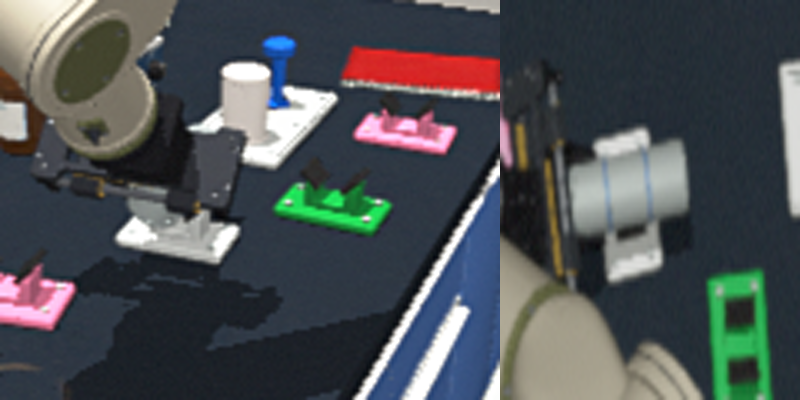

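The beaker, top inset (630,185), lies centred over the white rest with about 10 mm still to go. I lower gently.

```bash
python3 -m creep '{"grip":[40,40,40,40],"xyz":[[0.05,0,0.05],[0.1,0,0.1],[0.15,0,0.15],[0.15,0,0.15]],"turn":[[0,0,0],[0,0,0],[0,0,0],[0,0,0]]}'
python3 -m creep '{"grip":[40,40,40],"xyz":[[0.05,0,0.05],[0.1,0,0.1],[0.1,0,0.1]],"turn":[[0,0,0],[0,0,0],[0,0,0]]}'
python3 -m creep '{"grip":[40,40,40],"xyz":[[0.03,0,0.03],[0.05,0,0.05],[0.05,0,0.05]],"turn":[[0,0,0],[0,0,0],[0,0,0]]}'
```

```text
time_s: 6.98
tcp_pos: [0.4833, 0.0586, 0.0704]
orientation: [0.62, 0.684, -0.26, 0.281]
force: [1.2, 0.4, -1.3]
grip_width: 0.0557
grasp_force: 49.8
time_s: 7.23
tcp_pos: [0.4843, 0.0587, 0.0674]
orientation: [0.62, 0.684, -0.259, 0.283]
force: [2.3, 0.7, 6.6]
grip_width: 0.0551
grasp_force: 49.8
time_s: 7.48
tcp_pos: [0.4844, 0.059, 0.0663]
orientation: [0.62, 0.684, -0.259, 0.283]
force: [-1.3, 3.7, 16.3]
grip_width: 0.0556
grasp_force: 49.7
```

Contact with the rest. I release and back off along the tool axis.

```bash
python3 -m creep '{"grip":[60,70,80,87,87],"xyz":[[-0.02,0,-0.02],[-0.02,0,-0.02],[-0.02,0,-0.02],[-0.02,0,-0.02],[-0.02,0,-0.02]],"turn":[[0,0,0],[0,0,0],[0,0,0],[0,0,0],[0,0,0]]}'
python3 -m creep '{"grip":[87,87,87,87,87],"xyz":[[0,0,0],[0,0,-0.3],[0,0,-0.9],[0,0,-1.8],[0,0,-2.7]],"turn":[[0,0,0],[0,0,0],[0,0,0],[0,0,0],[0,0,0]]}'
python3 -m creep '{"grip":[87,87,87,87,87],"xyz":[[-0.7,0,-0.7],[-1.5,0,-1.5],[-2.3,0,-2.3],[-3,0,-3],[-3,0,-3]],"turn":[[0,0,0],[0,1,0],[0,2,0],[0,3,0],[0,4,0]]}'
python3 - <<'E'
from h import *
n=ori(5.7,0)[:,0]
for k in("top","side"):
    p,d=robot.camera(k);q=pts(k,d).reshape(-1,3);d=q-np.array([.485,.005,.065]);h=d@n
    w=q[(abs(h)<.1)&(np.abs(np.linalg.norm(np.cross(d,n),axis=1)-.028)<.014)&(q[:,2]>.055)]
    print(k,len(w),cyl(w,(.485,.005,.065),n))
print(robot.state()["joint_pos"].round(2))
gp=np.array([.486,.005,.066])-.054*n
a=ori(5.7,45)
c=need((.48,-.06,.25),ori(5.7,0))
c=need(gp-.07*a[:,2],a,c);c=need(gp,a,c);print(gp)
E
```

```text
time_s: 7.9
tcp_pos: [0.4832, 0.0585, 0.0649]
orientation: [0.62, 0.684, -0.26, 0.281]
force: [0.7, -0.4, 0.1]
grip_width: 0.0788
grasp_force: 0.0
time_s: 8.32
tcp_pos: [0.4778, 0.1164, 0.1234]
orientation: [0.621, 0.684, -0.26, 0.281]
force: [1.4, -0.6, -0.3]
grip_width: 0.0873
grasp_force: 0.0
time_s: 8.73
tcp_pos: [0.4809, 0.1186, 0.2566]
orientation: [0.661, 0.729, -0.119, 0.134]
force: [0.4, 0.2, -0.3]
grip_width: 0.087
grasp_force: 0.0
top 578 (array([0.4866, 0.0052, 0.0647]), array([-0.1  ,  0.995,  0.007]), array([-0.068,  0.068]), np.float64(0.0029))
side 407 (array([0.4889, 0.0054, 0.0651]), array([-0.109,  0.994,  0.005]), array([-0.064,  0.073]), np.float64(0.0011))
[ 0.1   0.18 -0.72  1.71  0.43  1.5  -0.6 ]
xyz [-5.33 -0.53  2.22] turn [-0.02  3.49 -0.1 ] mm 173
xyz [-1.27  0.41  4.46] turn [-0.   7.5 -0. ] mm 139
xyz [-0.    0.    2.33] turn [0. 0. 0.] mm 69
[ 0.49136327 -0.048733    0.066     ]
```

```bash
python3 -m creep '{"grip":[87,87,87,87,87],"xyz":[[-1,-0.1,0.3],[-2,-0.2,0.6],[-3.2,-0.3,1],[-4.4,-0.4,1.4],[-5.4,-0.5,1.8]],"turn":[[0,0.7,0],[0,1.5,0],[0,2.2,0],[0,3,0],[0,3.5,-0.1]]}'
python3 -m creep '{"grip":[87,87,87,87,87],"xyz":[[-0.6,0.1,0],[-1.2,0.2,0],[-1.8,0.2,0],[-2,0.3,0],[-2,0.3,0]],"turn":[[0,1,0],[0,2,0],[0,3,0],[0,4,0],[0,5,0]]}'
python3 - <<'E'
from h import *
n=ori(6,0)[:,0];gp=np.array([.488,.005,.065])-.052*n
a=ori(6,45)
c=need(gp-.07*a[:,2],a);c=need(gp,a,c);print(gp,robot.state()["joint_pos"].round(2))
E
```

```text
time_s: 9.25
tcp_pos: [0.4791, -0.0578, 0.2569]
orientation: [0.669, 0.743, -0.004, -0.004]
force: [0.7, 0.3, -0.4]
grip_width: 0.0868
grasp_force: 0.0
time_s: 9.67
tcp_pos: [0.4949, -0.1147, 0.2559]
orientation: [0.647, 0.716, 0.17, -0.199]
force: [1.1, 0.7, -0.3]
grip_width: 0.0869
grasp_force: 0.0
xyz [-1.83  0.25  4.44] turn [-0.11  2.45 -0.08] mm 144
xyz [ 0.   -0.    2.33] turn [0. 0. 0.] mm 70
[ 0.49343548 -0.04671514  0.065     ] [ 0.72  0.29 -0.36  1.59 -0.36  1.54  0.52]
```

```bash
python3 -m creep '{"grip":[87,87,87,87,87],"xyz":[[-0.6,0.1,0.9],[-1.2,0.2,1.9],[-1.8,0.2,2.9],[-1.8,0.3,3.8],[-1.8,0.3,4.4]],"turn":[[0,0.8,0],[0,1.7,0],[0,2.5,0],[-0.1,2.5,-0.1],[-0.1,2.5,-0.1]]}'
python3 -m creep '{"grip":[87],"xyz":[[0,0,0]],"turn":[[0,0,0]]}'
python3 - <<'E'
from h import *
n=ori(6,0)[:,0];gp=np.array([.488,.005,.065])-.052*n
a=ori(6,45)
c=need(gp,a);print(gp,robot.state()["joint_pos"].round(2))
p,d=robot.camera("top");cv2.imwrite("pics/d.png",p)
p,d=robot.camera("side");b=cv2.resize(p[160:280,220:370],(500,400),interpolation=2)
cv2.imwrite("pics/d2.png",np.hstack([b,cv2.resize(cv2.imread("pics/d.png")[170:250,220:320],(300,400),interpolation=2)]))
E
```

```text
time_s: 10.08
tcp_pos: [0.4981, -0.0916, 0.1101]
orientation: [0.616, 0.687, 0.256, -0.289]
force: [0.2, 0.8, 0.1]
grip_width: 0.0873
grasp_force: 0.0
time_s: 10.17
tcp_pos: [0.4979, -0.0894, 0.1113]
orientation: [0.615, 0.688, 0.255, -0.289]
force: [-0.4, 0.3, -0.4]
grip_width: 0.0872
grasp_force: 0.0
xyz [-0.09  0.02  2.17] turn [-0.09 -0.07  0.03] mm 65
[ 0.49343548 -0.04671514  0.065     ] [ 0.77  0.57 -0.37  1.67 -0.48  1.4   0.72]
```

View pics/d2.png

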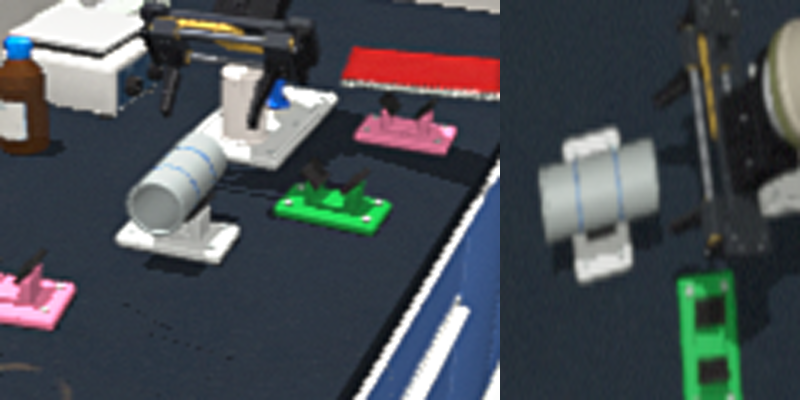

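The beaker rests in the V at (180,185). The open fingers, top inset (672,90) and (690,220), straddle its closed end. I advance and grip.

```bash
python3 -m creep '{"grip":[87,87,87,87,87],"xyz":[[0,0,0.7],[-0.1,0,1.3],[-0.1,0,1.8],[-0.1,0,2.15],[-0.1,0,2.15]],"turn":[[0,0,0],[0,0,0],[0,0,0],[0,0,0],[0,0,0]]}'
python3 -m creep '{"grip":[70,65,62,60,60],"xyz":[[0,0,0],[0,0,0],[0,0,0],[0,0,0],[0,0,0]],"turn":[[0,0,0],[0,0,0],[0,0,0],[0,0,0],[0,0,0]]}' 10
python3 -m creep '{"grip":[40,40,40,40,40],"xyz":[[0,0,0],[0,0,0],[0,0,0],[0,0,0],[0,0,0]],"turn":[[0,0,0],[0,0,0],[0,0,0],[0,0,0],[0,0,0]]}' 10
```

```text
time_s: 10.68
tcp_pos: [0.4966, -0.0493, 0.0684]
orientation: [0.616, 0.689, 0.257, -0.283]
force: [-0.6, 0.0, 1.2]
grip_width: 0.0872
grasp_force: 0.0
time_s: 11.1
tcp_pos: [0.4973, -0.0514, 0.0687]
orientation: [0.617, 0.688, 0.258, -0.282]
force: [-0.8, -0.6, 0.0]
grip_width: 0.0634
grasp_force: 0.0
time_s: 11.52
tcp_pos: [0.4968, -0.0512, 0.0683]
orientation: [0.617, 0.688, 0.258, -0.283]
force: [-3.2, -2.9, 1.5]
grip_width: 0.0563
grasp_force: 10.0
```

```bash
python3 -m creep '{"grip":[40,40,40],"xyz":[[0,0,0],[0,0,0],[0,0,0]],"turn":[[0,0,0],[0,0,0],[0,0,0]]}' 55
python3 -m creep '{"grip":[40,40,40,40,40],"xyz":[[0.2,0,-0.2],[0.5,0,-0.5],[1,0,-1],[1.6,0,-1.6],[2.2,0,-2.2]],"turn":[[0,0,0],[0,0,0],[0,0,0],[0,0,0],[0,0,0]]}'
python3 -m creep '{"grip":[40,40,40,40,40],"xyz":[[0.4,0,-1],[0.6,0,-1.8],[0.7,0,-2.4],[0.7,0,-3],[0.7,0,-3.6]],"turn":[[0,-1,0],[0,-2,0],[0,-3,0],[0,-4,0],[0,-5,0]]}'
python3 - <<'E'
from h import *
print(robot.state()["joint_pos"].round(2))
c=need((.523,-.362,.262),ori(1.7,-45))
E
```

```text
time_s: 11.77
tcp_pos: [0.4968, -0.0512, 0.0683]
orientation: [0.617, 0.688, 0.258, -0.283]
force: [-4.7, -3.2, 1.1]
grip_width: 0.0556
grasp_force: 54.9
time_s: 12.18
tcp_pos: [0.4966, -0.0505, 0.1638]
orientation: [0.616, 0.688, 0.258, -0.282]
force: [-0.0, -0.5, -1.1]
grip_width: 0.0557
grasp_force: 54.8
time_s: 12.6
tcp_pos: [0.503, -0.1122, 0.2561]
orientation: [0.662, 0.738, 0.089, -0.091]
force: [1.1, 0.4, -2.4]
grip_width: 0.0556
grasp_force: 54.8
[ 0.62  0.18 -0.38  1.65 -0.18  1.41  0.39]
xyz [-8.09 -0.23 -2.26] turn [ 0.3  -9.93  0.72] mm 252
```

```bash
python3 -m creep '{"grip":[40,40,40,40,40],"xyz":[[-0.9,0,-0.5],[-1.8,0,-1],[-2.7,-0.1,-1.5],[-3.6,-0.1,-1.9],[-4.5,-0.1,-2.3]],"turn":[[0,-1,0.1],[0,-2,0.2],[0.1,-3,0.2],[0.1,-4,0.3],[0.1,-5,0.4]]}'
python3 - <<'E'
from h import *
print(robot.state()["joint_pos"].round(2))
c=need((.523,-.362,.275),ori(1.7,-45))
E
```

```text
time_s: 13.02
tcp_pos: [0.5158, -0.2603, 0.2875]
orientation: [0.677, 0.723, -0.091, 0.097]
force: [0.9, -0.0, -2.3]
grip_width: 0.0556
grasp_force: 54.8
[ 0.55  0.14 -0.34  1.62  0.31  1.32  0.21]
xyz [-3.2   0.02  1.36] turn [ 0.17 -4.94  0.3 ] mm 104
```

```bash
python3 -m creep '{"grip":[40,40,40,40,40],"xyz":[[-0.7,0,0.2],[-1.4,0,0.4],[-2,0,0.7],[-2.6,0,1],[-3.2,0,1.3]],"turn":[[0,-1,0.1],[0.1,-2,0.1],[0.1,-3,0.2],[0.1,-4,0.2],[0.2,-4.9,0.3]]}'
python3 -m creep '{"grip":[40,40],"xyz":[[0,0,0],[0,0,0]],"turn":[[0,0,0],[0,0,0]]}'
cat >> h.py <<'E'
def look(tag,p0,lo,hi):
    for k in("top","side"):
        p,d=robot.camera(k);Q=pts(k,d);q=Q.reshape(-1,3);cv2.imwrite(f"pics/{tag}{k}.png",p);np.save(f"pics/{tag}{k}.npy",Q)
        w=q[(np.abs(np.hypot(q[:,0]-p0[0],q[:,1]-p0[1])-.028)<.013)&(q[:,2]>lo)&(q[:,2]<hi)]
        if len(w)>15:print(k,len(w),cyl(w,p0,(0,0,-1)))
E
python3 - <<'E'
from h import *
s=robot.state();print(s["joint_pos"].round(2));t=s["tcp_pos"]
look("e",(t[0],t[1],.21),.15,.235)
need((.523,-.362,.275),ori(1.7,-45))
a=cv2.imread("pics/eside.png")[110:230,240:390];b=cv2.imread("pics/etop.png")[150:230,300:400]
cv2.imwrite("pics/e.png",np.hstack([cv2.resize(a,(500,400),interpolation=2),cv2.resize(b,(300,400),interpolation=2)]))
E
```

```text
time_s: 13.43
tcp_pos: [0.5225, -0.3617, 0.2737]
orientation: [0.644, 0.664, -0.266, 0.272]
force: [-0.5, -0.3, -2.1]
grip_width: 0.0554
grasp_force: 54.9
time_s: 13.6
tcp_pos: [0.5216, -0.361, 0.2714]
orientation: [0.645, 0.665, -0.265, 0.268]
force: [0.8, 0.3, -1.2]
grip_width: 0.0554
grasp_force: 54.9
[ 0.43  0.19 -0.31  1.78  0.9   1.21 -0.18]
side 277 (array([ 0.5205, -0.3637,  0.21  ]), array([-0.028,  0.008, -1.   ]), array([-0.023,  0.059]), np.float64(0.0019))
xyz [-0.05  0.02  0.03] turn [-0.04 -0.12  0.02] mm 1
```

View pics/e.png

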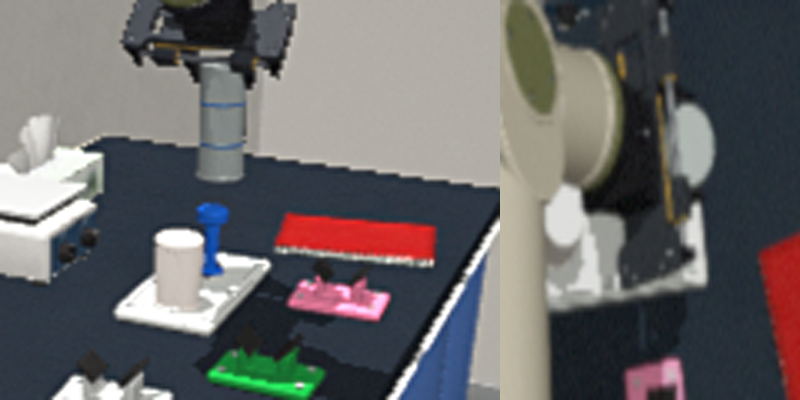

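The beaker is inverted, side inset (222,120), with its mouth at (222,178) just above the blue peg head at (212,210). I refine the offset between beaker and peg in the same side camera, averaging depth.

```bash
cat >> h.py <<'E'
def rel(nf=6):
    L=[robot.camera("side") for _ in range(nf)];d=np.median([l[1] for l in L],0);I=L[0][0].astype(int);Q=pts("side",d)
    t=robot.state()["tcp_pos"];r=np.hypot(Q[...,0]-t[0],Q[...,1]-t[1])
    m=(r<.05)&(Q[...,2]>.16)&(Q[...,2]<.235);m=(r<.05)&(Q[...,2]>t[2]-.12)&(Q[...,2]<t[2]-.035)
    m=cv2.erode(m.astype(np.uint8),np.ones((1,3)))>0
    print("cup",m.sum(),cyl(Q[m],(t[0],t[1],t[2]-.08),(0,0,-1)))
    v=np.where(m)[0]; 
    for row in range(v.min()+1,v.max(),6):
        c=np.where(m[row])[0];print("row",row,c.min(),c.max(),(c.min()+c.max())/2,Q[row,c,2].mean().round(3))
    b=(I[...,0]>I[...,2]+50)&(np.hypot(Q[...,0]-.525,Q[...,1]+.368)<.06)
    h=b&(Q[...,2]>.085)&(Q[...,2]<.0965)
    print("peg head",h.sum(),circ(Q[h],.0195))
    for row in np.unique(np.where(b)[0])[::2]:
        c=np.where(b[row])[0];print("pegrow",row,c.min(),c.max(),(c.min()+c.max())/2,Q[row,c,2].mean().round(3))
    cv2.imwrite("pics/rel.png",L[0][0])
E
python3 - <<'E'
from h import *
rel()
c=robot.calibration("side");print(R.from_quat(c["orientation"]).as_matrix().round(3))
E
```

```text
cup 233 (array([ 0.5203, -0.3644,  0.1926]), array([-0.019,  0.018, -1.   ]), array([-0.042,  0.038]), np.float64(0.0011))
row 142 301 312 306.5 0.234
row 148 301 312 306.5 0.209
row 154 301 311 306.0 0.185
row 160 301 311 306.0 0.16
peg head 29 (array([ 0.5276, -0.3672]), np.float64(0.0009))
pegrow 141 302 311 306.5 0.238
pegrow 171 301 305 303.0 0.098
pegrow 173 299 308 303.5 0.098
pegrow 175 299 308 303.5 0.09
pegrow 177 302 305 303.5 0.081
pegrow 179 302 305 303.5 0.071
pegrow 181 302 305 303.5 0.061
pegrow 183 302 305 303.5 0.053
pegrow 185 301 304 302.5 0.043
pegrow 187 301 304 302.5 0.034
pegrow 189 301 304 302.5 0.025
pegrow 191 301 306 303.5 0.018
[[-0.884  0.176 -0.432]
 [-0.467 -0.333  0.819]
 [ 0.     0.926  0.377]]
```

```bash
python3 - <<'E'
from h import *
def proj(n,P):
    c=robot.calibration(n);K=np.array(c["K"]);q=(np.atleast_2d(P)-c["origin"])@R.from_quat(c["orientation"]).as_matrix()
    return np.c_[K[0,0]*q[:,0]/-q[:,2]+K[0,2],K[1,1]*-q[:,1]/-q[:,2]+K[1,2]]
def disc(I,score,c0,r,z,win=14,only=None):
    # maximise contrast inside disc vs thin ring outside, over x,y
    th=np.linspace(0,2*np.pi,72,endpoint=False)
    if only is not None: th=th[(np.cos(th-only)>-0.1)]
    best=[]
    for dx in np.arange(-.012,.0121,.001):
        for dy in np.arange(-.012,.0121,.001):
            def s(k):
                P=np.c_[c0[0]+dx+(r+k)*np.cos(th),c0[1]+dy+(r+k)*np.sin(th),np.full(len(th),z)];uv=proj("top",P).astype(np.float32)
                return cv2.remap(score,uv[:,0],uv[:,1],1)[:,0]
            best.append((np.mean(s(-.004)-s(.004)),c0[0]+dx,c0[1]+dy))
    best.sort(reverse=True);b=np.array(best[:6]);return b.mean(0).round(4),b.std(0).round(4)
I=cv2.imread("pics/top0.png").astype(np.float32)
sc=I[...,0]-I[...,2]
print("peg",disc(I,sc,(.523,-.368),.0195,.098,only=None),disc(I,sc,(.523,-.368),.0195,.098,only=-.6))
J=cv2.imread("pics/etop.png").astype(np.float32).mean(2)
print("cup",disc(J,J,(.521,-.365),.028,.286,only=-1.57))
E
```

```text
peg (array([118.5826,   0.5228,  -0.3688]), array([9.443e-01, 7.000e-04, 7.000e-04])) (array([143.0761,   0.5218,  -0.3682]), array([1.5596e+00, 7.0000e-04, 7.0000e-04]))Traceback (most recent call last):
  File "<stdin>", line 21, in <module>
  File "<stdin>", line 15, in disc
  File "<stdin>", line 13, in s
  File "<stdin>", line 3, in proj
ValueError: time passes only in moves, steps and waits
```

```bash
python3 - <<'E'
from h import *
C=robot.calibration("top");K=np.array(C["K"]);M=R.from_quat(C["orientation"]).as_matrix();O=np.array(C["origin"])
J=cv2.imread("pics/etop.png").astype(np.float32).mean(2)
th=np.radians(np.arange(-170,-9,4));B=[]
for x in np.arange(.508,.536,.001):
  for y in np.arange(-.38,-.35,.001):
    v=[]
    for k in(-.004,.004):
        q=(np.c_[x+(.028+k)*np.cos(th),y+(.028+k)*np.sin(th),np.full(len(th),.286)]-O)@M
        uv=np.c_[K[0,0]*q[:,0]/-q[:,2]+K[0,2],K[1,1]*q[:,1]/q[:,2]+K[1,2]].astype(np.float32)
        v.append(cv2.remap(J,uv[:,0],uv[:,1],1)[:,0])
    B.append((np.mean(v[0]-v[1]),x,y))
B.sort(reverse=True);B=np.array(B[:6]);print(B.mean(0).round(4),B.std(0).round(4))
E
```

```text
[114.3602   0.518   -0.3665] [1.2677e+00 8.0000e-04 5.0000e-04]
```

```bash
python3 -m creep '{"grip":[40,40,40,40,40],"xyz":[[0.1,0.1,0.2],[0.3,0.2,0.4],[0.5,0.2,0.6],[0.65,0.2,0.75],[0.65,0.2,0.75]],"turn":[[0,-0.17,0],[0,-0.17,0],[0,-0.17,0],[0,-0.17,0],[0,-0.17,0]]}'
python3 -m creep '{"grip":[40,40],"xyz":[[0,0,0],[0,0,0]],"turn":[[0,0,0],[0,0,0]]}'
python3 - <<'E'
from h import *
rel()
need((.523,-.362,.275),ori(1.7,-45))
p=cv2.imread("pics/rel.png")[120:210,260:350];cv2.imwrite("pics/f.png",cv2.resize(p,(600,600),interpolation=2))
E
```

```text
time_s: 14.42
tcp_pos: [0.5269, -0.3639, 0.24]
orientation: [0.642, 0.663, -0.272, 0.274]
force: [-0.1, -0.1, -1.9]
grip_width: 0.0554
grasp_force: 54.9
time_s: 14.58
tcp_pos: [0.5278, -0.3642, 0.2425]
orientation: [0.642, 0.662, -0.271, 0.275]
force: [-0.5, 0.1, -1.0]
grip_width: 0.0555
grasp_force: 54.9
cup 229 (array([ 0.5257, -0.3679,  0.1626]), array([-0.03 , -0.008, -1.   ]), array([-0.042,  0.038]), np.float64(0.001))
row 149 300 310 305.0 0.204
row 155 300 310 305.0 0.179
row 161 299 310 304.5 0.154
row 167 300 310 305.0 0.129
peg head 28 (array([ 0.5272, -0.3671]), np.float64(0.0007))
pegrow 148 301 310 305.5 0.208
pegrow 171 301 305 303.0 0.099
pegrow 173 299 308 303.5 0.098
pegrow 175 299 308 303.5 0.09
pegrow 177 302 305 303.5 0.082
pegrow 179 302 305 303.5 0.071
pegrow 181 302 305 303.5 0.061
pegrow 183 302 305 303.5 0.052
pegrow 185 301 304 302.5 0.043
pegrow 187 301 304 302.5 0.034
pegrow 189 301 304 302.5 0.025
pegrow 191 301 306 303.5 0.019
xyz [-0.72 -0.16 -0.75] turn [-0.05  0.08  0.03] mm 31
```

View pics/f.png

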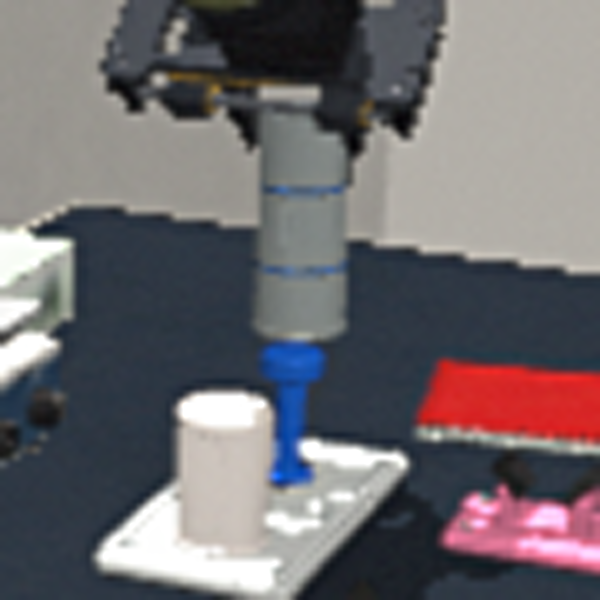

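Side crop: the beaker near its rim spans columns 253–347 (centre 300), and the peg head spans 261–326 (centre 293). The beaker needs to go about 3–4 mm to the left, which is +x. I correct that and start down gently.

```bash
python3 -m creep '{"grip":[40,40,40,40],"xyz":[[0.1,0.05,0.05],[0.2,0.05,0.15],[0.3,0.05,0.25],[0.3,0.05,0.25]],"turn":[[-0.07,0,0.07],[-0.07,0,0.07],[-0.07,0,0.07],[-0.07,0,0.07]]}'
python3 -m creep '{"grip":[40,40,40],"xyz":[[0.05,0,0.05],[0.1,0,0.1],[0.1,0,0.1]],"turn":[[0,0,0],[0,0,0],[0,0,0]]}'
python3 - <<'E'
from h import *
rel(4)
E
```

```text
time_s: 15.22
tcp_pos: [0.5286, -0.363, 0.2291]
orientation: [0.643, 0.661, -0.268, 0.278]
force: [-0.6, -0.2, -1.4]
grip_width: 0.0554
grasp_force: 54.9
time_s: 15.47
tcp_pos: [0.529, -0.3631, 0.2258]
orientation: [0.643, 0.661, -0.268, 0.278]
force: [-0.4, -0.7, -1.2]
grip_width: 0.0554
grasp_force: 54.9
cup 223 (array([ 0.528 , -0.3668,  0.1464]), array([-0.011, -0.002, -1.   ]), array([-0.043,  0.039]), np.float64(0.0012))
row 153 299 310 304.5 0.187
row 159 299 309 304.0 0.163
row 165 299 309 304.0 0.137
row 171 299 309 304.0 0.111
peg head 18 (array([ 0.5275, -0.3672]), np.float64(0.0006))
pegrow 152 299 308 303.5 0.191
pegrow 164 299 309 304.0 0.141
pegrow 176 300 307 303.5 0.087
pegrow 178 302 305 303.5 0.075
pegrow 180 302 305 303.5 0.066
pegrow 182 302 305 303.5 0.057
pegrow 184 301 305 303.0 0.047
pegrow 186 301 304 302.5 0.039
pegrow 188 301 304 302.5 0.03
pegrow 190 301 306 303.5 0.021
pegrow 192 301 305 303.0 0.015
```

Beaker and peg axes now agree within about 1 mm. I go on down slowly.

```bash
for i in 1; do python3 -m creep '{"grip":[40,40,40],"xyz":[[0.03,0,0.03],[0.06,0,0.06],[0.09,0,0.09]],"turn":[[0,0,0],[0,0,0],[0,0,0]]}'; done
python3 -m creep '{"grip":[40,40,40],"xyz":[[0.03,0,0.03],[0.06,0,0.06],[0.09,0,0.09]],"turn":[[0,0,0],[0,0,0],[0,0,0]]}'
```

```text
time_s: 15.92
tcp_pos: [0.5291, -0.3632, 0.2224]
orientation: [0.643, 0.661, -0.268, 0.278]
force: [0.0, 0.7, -2.1]
grip_width: 0.0553
grasp_force: 54.9
time_s: 16.17
tcp_pos: [0.5291, -0.3632, 0.2185]
orientation: [0.643, 0.661, -0.268, 0.278]
force: [-0.1, 0.0, -2.7]
grip_width: 0.0555
grasp_force: 54.9
```

```bash
python3 -m creep '{"grip":[40,40,40],"xyz":[[0.03,0,0.03],[0.06,0,0.06],[0.09,0,0.09]],"turn":[[0,0,0],[0,0,0],[0,0,0]]}'; python3 -m creep '{"grip":[40,40],"xyz":[[0,0,0],[0,0,0]],"turn":[[0,0,0],[0,0,0]]}'; python3 -c "from h import *;rel(3)" | grep -v row
```

```text
time_s: 16.42
tcp_pos: [0.5292, -0.3632, 0.2147]
orientation: [0.643, 0.661, -0.268, 0.278]
force: [0.9, -0.0, -1.5]
grip_width: 0.0554
grasp_force: 54.9
time_s: 16.58
tcp_pos: [0.5291, -0.3633, 0.2148]
orientation: [0.643, 0.661, -0.268, 0.278]
force: [0.0, 1.1, -2.1]
grip_width: 0.0555
grasp_force: 54.9
cup 216 (array([ 0.5281, -0.3669,  0.135 ]), array([-0.02 , -0.006, -1.   ]), array([-0.042,  0.037]), np.float64(0.0014))
peg head 2 (array([ 0.5125, -0.3402]), np.float64(0.0171))
```

The mouth is over the head with no contact force. I continue.

```bash
python3 -m creep '{"grip":[40,40,40,40],"xyz":[[0.06,0,0.06],[0.12,0,0.12],[0.18,0,0.18],[0.24,0,0.24]],"turn":[[0,0,0],[0,0,0],[0,0,0],[0,0,0]]}'
python3 -m creep '{"grip":[40,40,40,40],"xyz":[[0.06,0,0.06],[0.12,0,0.12],[0.18,0,0.18],[0.24,0,0.24]],"turn":[[0,0,0],[0,0,0],[0,0,0],[0,0,0]]}'
```

```text
time_s: 17.07
tcp_pos: [0.5291, -0.3633, 0.2042]
orientation: [0.643, 0.661, -0.268, 0.278]
force: [0.2, -0.1, -1.8]
grip_width: 0.0558
grasp_force: 54.9
time_s: 17.4
tcp_pos: [0.5292, -0.3634, 0.1942]
orientation: [0.643, 0.661, -0.268, 0.278]
force: [-0.9, -0.5, -1.9]
grip_width: 0.0554
grasp_force: 54.9
```

```bash
python3 -m creep '{"grip":[40,40,40,40],"xyz":[[0.08,0,0.08],[0.16,0,0.16],[0.24,0,0.24],[0.32,0,0.32]],"turn":[[0,0,0],[0,0,0],[0,0,0],[0,0,0]]}'
python3 -m creep '{"grip":[40,40,40,40],"xyz":[[0.08,0,0.08],[0.16,0,0.16],[0.24,0,0.24],[0.32,0,0.32]],"turn":[[0,0,0],[0,0,0],[0,0,0],[0,0,0]]}'
python3 - <<'E'
from h import *
need((.5291,-.3635,.142),ori(1.7,-45))
s=robot.state();print(s["moment"].round(2))
E
```

```text
time_s: 17.73
tcp_pos: [0.5293, -0.3635, 0.1805]
orientation: [0.643, 0.661, -0.268, 0.278]
force: [-0.8, -0.0, -0.8]
grip_width: 0.0553
grasp_force: 54.9
time_s: 18.07
tcp_pos: [0.5293, -0.3637, 0.167]
orientation: [0.643, 0.661, -0.268, 0.278]
force: [0.6, -0.9, -1.1]
grip_width: 0.0553
grasp_force: 54.9
xyz [ 0.6  -0.01  0.65] turn [ 0.02  0.08 -0.03] mm 26
[ 1.08 -0.1   0.02]
```

```bash
python3 -m creep '{"grip":[40,40,40,40],"xyz":[[0.08,0,0.08],[0.16,0,0.16],[0.24,0,0.24],[0.32,0,0.32]],"turn":[[0,0,0],[0,0,0],[0,0,0],[0,0,0]]}'
python3 -m creep '{"grip":[40,40,40,40],"xyz":[[0.02,0,0.02],[0.04,0,0.04],[0.07,0,0.07],[0.1,0,0.1]],"turn":[[0,0,0],[0,0,0],[0,0,0],[0,0,0]]}'
python3 - <<'E'
from h import *
s=robot.state();t=s["tcp_pos"];look("g",(t[0]-.002,t[1]-.004,.08),.03,.115)
q=np.load("pics/gside.npy");I=cv2.imread("pics/gside.png");cv2.imwrite("pics/g.png",cv2.resize(I[130:220,260:350],(600,600),interpolation=2))
E
```

```text
time_s: 18.4
tcp_pos: [0.5294, -0.3638, 0.1534]
orientation: [0.643, 0.661, -0.268, 0.278]
force: [-0.3, -0.6, -1.5]
grip_width: 0.0557
grasp_force: 54.9
time_s: 18.73
tcp_pos: [0.5295, -0.3638, 0.1496]
orientation: [0.643, 0.661, -0.268, 0.279]
force: [0.2, 0.3, -1.5]
grip_width: 0.0556
grasp_force: 54.9
side 219 (array([ 0.5284, -0.367 ,  0.08  ]), array([-0.001,  0.   , -1.   ]), array([-0.034,  0.048]), np.float64(0.0023))
```

View pics/g.png

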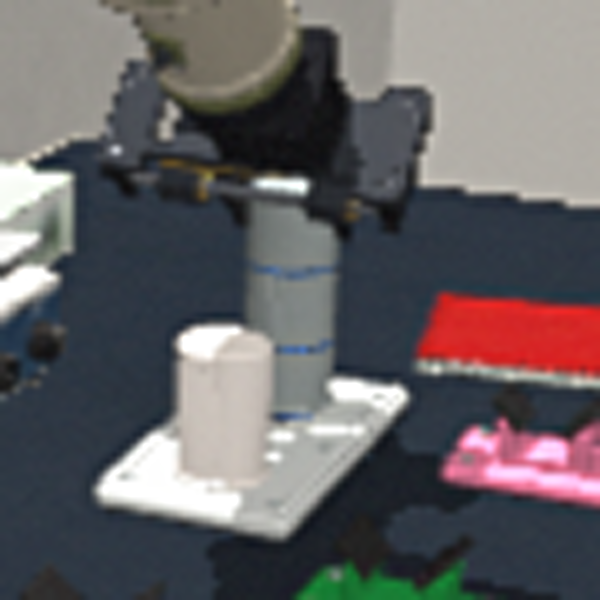

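The beaker is over the peg, with its rim near (300,415) just above the deck. A few mm remain, so I feel for the deck in 1 mm steps.

```bash
python3 -m creep '{"grip":[40,40,40],"xyz":[[0.02,0,0.02],[0.04,0,0.04],[0.06,0,0.06]],"turn":[[0,0,0],[0,0,0],[0,0,0]]}'
python3 -m creep '{"grip":[40,40,40],"xyz":[[0.02,0,0.02],[0.04,0,0.04],[0.04,0,0.04]],"turn":[[0,0,0],[0,0,0],[0,0,0]]}'
```

```text
time_s: 19.08
tcp_pos: [0.5295, -0.3638, 0.147]
orientation: [0.643, 0.661, -0.268, 0.278]
force: [-0.3, -0.3, -1.8]
grip_width: 0.0552
grasp_force: 54.9
time_s: 19.33
tcp_pos: [0.5294, -0.3638, 0.145]
orientation: [0.643, 0.661, -0.268, 0.278]
force: [0.2, -0.0, -1.6]
grip_width: 0.0555
grasp_force: 54.9
```

```bash
python3 -m creep '{"grip":[40,40,40],"xyz":[[0.02,0,0.02],[0.03,0,0.03],[0.04,0,0.04]],"turn":[[0,0,0],[0,0,0],[0,0,0]]}'

```

```text
time_s: 19.58
tcp_pos: [0.5295, -0.3638, 0.1435]
orientation: [0.643, 0.661, -0.268, 0.278]
force: [-0.3, 0.7, -0.9]
grip_width: 0.0553
grasp_force: 54.9
```

```bash
python3 -m creep '{"grip":[40,40,40],"xyz":[[0.02,0,0.02],[0.03,0,0.03],[0.03,0,0.03]],"turn":[[0,0,0],[0,0,0],[0,0,0]]}'
```

```text
time_s: 19.83
tcp_pos: [0.5295, -0.3645, 0.1434]
orientation: [0.643, 0.66, -0.269, 0.279]
force: [-3.5, 1.3, 5.5]
grip_width: 0.0551
grasp_force: 55.0
```

```bash
python3 -m creep '{"grip":[40,40,40],"xyz":[[0.02,0,0.02],[0.03,0,0.03],[0.03,0,0.03]],"turn":[[0,0,0],[0,0,0],[0,0,0]]}'
```

```text
time_s: 20.08
tcp_pos: [0.5297, -0.365, 0.1434]
orientation: [0.643, 0.66, -0.269, 0.28]
force: [-4.6, 2.2, 12.5]
grip_width: 0.0556
grasp_force: 55.0
```

The rim is on the deck at 12 N. I release, opening slowly, and withdraw.

```bash
python3 -m creep '{"grip":[56,56,56],"xyz":[[-0.02,0,-0.02],[-0.02,0,-0.02],[-0.02,0,-0.02]],"turn":[[0,0,0],[0,0,0],[0,0,0]]}' 5
python3 -m creep '{"grip":[60,66,74,82,87],"xyz":[[0,0,0],[0,0,0],[0,0,0],[0,0,0],[0,0,0]],"turn":[[0,0,0],[0,0,0],[0,0,0],[0,0,0],[0,0,0]]}'
python3 -m creep '{"grip":[87,87,87,87,87],"xyz":[[0,0,0],[0,0,-0.3],[0,0,-0.8],[0,0,-1.5],[0,0,-2.3]],"turn":[[0,0,0],[0,0,0],[0,0,0],[0,0,0],[0,0,0]]}'
python3 -m creep '{"grip":[87,87,87,87,87],"xyz":[[0,0,-0.8],[-0.5,0,-1.6],[-1,0,-2.4],[-1.5,0,-3.2],[-1.5,0,-3.2]],"turn":[[0,0,0],[0,0,0],[0,0,0],[0,0,0],[0,0,0]]}'
python3 - <<'E'
from h import *
look("h",(.5284,-.367,.08),.02,.15)
I=cv2.imread("pics/hside.png");J=cv2.imread("pics/htop.png")
for k in("top","side"):
    q=np.load(f"pics/h{k}.npy").reshape(-1,3);w=q[(np.hypot(q[:,0]-.528,q[:,1]+.367)<.018)&(q[:,2]>.12)];print(k,"bottom z",np.median(w[:,2]),len(w))
cv2.imwrite("pics/h.png",np.hstack([cv2.resize(I[130:250,190:340],(500,400),interpolation=2),cv2.resize(J[150:230,310:370],(300,400),interpolation=2)]))
E
```

```text
time_s: 20.33
tcp_pos: [0.5296, -0.3645, 0.143]
orientation: [0.643, 0.66, -0.268, 0.279]
force: [-1.3, -0.1, 6.5]
grip_width: 0.0567
grasp_force: 5.0
time_s: 20.75
tcp_pos: [0.5295, -0.3637, 0.1417]
orientation: [0.643, 0.661, -0.268, 0.278]
force: [0.2, 0.1, -0.6]
grip_width: 0.0789
grasp_force: 0.0
time_s: 21.17
tcp_pos: [0.5275, -0.3135, 0.1912]
orientation: [0.643, 0.661, -0.268, 0.278]
force: [0.4, -0.2, -0.8]
grip_width: 0.0866
grasp_force: 0.0
time_s: 21.58
tcp_pos: [0.5287, -0.2751, 0.2968]
orientation: [0.643, 0.661, -0.265, 0.282]
force: [1.0, -0.1, 1.0]
grip_width: 0.0872
grasp_force: 0.0
top 167 (array([ 0.525 , -0.3689,  0.08  ]), array([-0.011, -0.006, -1.   ]), array([-0.07,  0.06]), np.float64(0.0019))
side 347 (array([ 0.5274, -0.3673,  0.08  ]), array([-0.   ,  0.008, -1.   ]), array([-0.068,  0.056]), np.float64(0.0021))
top bottom z 0.1547490824021195 74
side bottom z 0.1543001282878104 18
```

View pics/h.png

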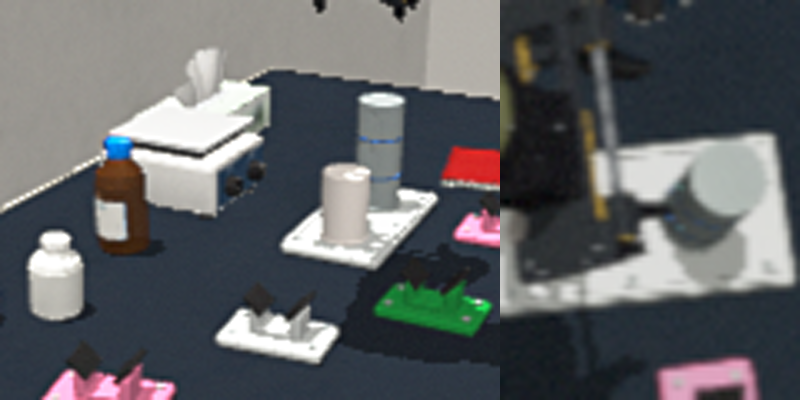

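The beaker stands vertical and mouth down on the stand, side inset (380,150). Its top is at z = 0.154, which is the 14 mm deck plus 140 mm. The gripper is clear, and the reagent bottle and jar still stand in place.

```bash
python3 -m creep '{"grip":[87,87],"xyz":[[0,0,0],[0,0,0]],"turn":[[0,0,0],[0,0,0]]}' && python3 -c "
from station import robot
print(robot.sign_off())"
```

```text
time_s: 21.85
tcp_pos: [0.5259, -0.2777, 0.2889]
orientation: [0.643, 0.661, -0.268, 0.278]
force: [-0.3, 0.4, -0.6]
grip_width: 0.087
grasp_force: 0.0
the job is handed in; nothing more can be done
None
```

The beaker stands upside down over the peg with its rim on the deck, released and upright, and the job was handed in at about 22 s; sign-off returned no verdict.

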